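# Clear the offcuts through the treadle flap

### The job

Using the wooden scraper block, push all three steel offcuts along the deck of the offcut stand until they lie fully on its drop flap, then stand the block upright back on the bench. Then, with the empty gripper, press the hinged treadle all the way down to its stop for a moment so that the flap drops the offcuts into the tray underneath, and let the treadle come fully up again. Do not push the offcuts with the fingers, and leave the jar of nails where it stands.

Things in the scene. Friction and masses are not known exactly. Their poses are not given: they have to be found in the camera images.
- stand: offcut stand fixed on the bench, base plate 250 x 340 x 6 mm, place and yaw vary. Origin: centre of the base's underside, z = 0; its x points away from the robot, y left, z up (at yaw 0). A flat deck, top at z 0.125, runs along y from 0.160 (open end) to -0.020, centred on x 0.060; the flush drop flap goes on from there to y -0.101. The treadle is on the robot's side, on x -0.085
- deck_start (a point): middle of the deck's open (+y) end, on its top: stand frame (0.060, 0.160, 0.125). Deck and flap form a channel 110 mm wide inside, with side walls 4 mm thick that stand 20 mm above the deck (z 0.145) from stand y 0.161 to -0.107, and an end wall as high, y -0.103 to -0.107, beyond the flap
- flap_edge (a point): middle of the flap's hinge line on the deck's top: stand frame (0.060, -0.020, 0.125), fixed. Offcuts must go past it towards stand -y
- flap (a joint): angle of the steel drop flap (rad): 0 flush with the deck, 1.2 fully dropped, its free (-y) end down. 81 mm long; it yields if pressed down with more than about 2 N at its free end
- tray_in (a point): centre of the inner floor of the aluminium catch tray under the flap: stand frame (0.060, -0.0725, 0.012). Inside it is 106 mm along stand x and 182 mm along stand y; its rim is 28 mm above its floor. It sticks out 60 mm beyond the flap's end wall
- pedal (a joint): treadle angle (rad): 0 up, 0.45 at its stop. Steel plate 60 wide, 150 mm long, from its hinge (stand x -0.085, y 0.100, z 0.085, line along x) towards stand -y, sloping up 0.225 rad at rest, down 0.225 at the stop. Its spring takes about 3 N on the pad to start, 13 N at the stop. Flap angle = 2.667 x treadle angle; both return when let go
- pedal_pad (a point): centre of the top of the treadle's ribbed rubber pad (56 x 50 mm), 120 mm from the hinge; moves with it. Stand frame about (-0.085, -0.016, 0.118) up and (-0.085, -0.019, 0.064) at the stop: 53 mm lower, straight below within 4 mm. Beside it, towards the deck, is a linkage housing: stand x -0.036 to -0.002, y -0.040 to 0.030, top z 0.125
- offcut_a: steel bar offcut, a small block 22 x 16 x 10 mm (its x, y, z), about 27 g, lying flat at the start on the deck of the stand, within 55 mm either side of the deck's middle line between stand y 0 and 0.105; origin at the centre of its underside
- offcut_b: steel bar offcut, a small block 22 x 16 x 10 mm (its x, y, z), about 27 g, lying flat at the start on the deck of the stand, within 55 mm either side of the deck's middle line between stand y 0 and 0.105; origin at the centre of its underside
- offcut_c: steel bar offcut, a small block 22 x 16 x 10 mm (its x, y, z), about 27 g, lying flat at the start on the deck of the stand, within 55 mm either side of the deck's middle line between stand y 0 and 0.105; origin at the centre of its underside
- scraper: scraper block standing upright on the bench to the right of the stand: grey plastic foot 94 x 28 x 20 mm with a wooden grip 84 x 28 x 50 mm on it; 70 mm high in all, about 150 g. Origin at the centre of its underside; x along its 94 mm length, y across its 28 mm thickness (grip it across y, near the top, from above), z up. Its two long faces are alike
- jar: clear glass spice jar of nails, 54 mm across, 99 mm high, upright on the bench; origin at the centre of its underside; leave alone
There are look-alikes about, which are no part of the job. There is more than one size of the scraper; the job needs the largest.

How it is judged:
By the outcome, as a careful person would: the job done as asked, in the order asked, and still so for the second after the job is handed in, with the robot touching nothing.
It also fails if it takes over 72 s, if anything falls off the work surface, if the arm or the gripper's body presses on something with over 40 N, if the wrist force passes 120 N, or if a joint passes its speed limit or range.

### The arm

A 6-joint arm with a two-finger parallel gripper is mounted at the origin on the work surface. World frame = base frame: x ahead of the robot, y to its left, z up, the work surface at z = 0. Lengths are in mm, angles in rad, forces in N, time in s.
With the tool pointing down it reaches from about 275 to 725 mm from the base axis. Payload 15.9 kg.
Tool frame: the origin (TCP) lies between the finger pads; the fingertips stand 22 mm ahead of it and the grasp point (between the pads) lies 3 mm ahead of it; z points along the fingers, y is the line along which they close (so a half turn about z gives the same grasp; the last joint's range is limited). The gripper opens to 85 mm and grips with 20 to 120 N. Pads are 22 mm wide; open, the fingers measure 114 mm over their backs; the gripper's body (76 mm by 85 mm) begins 54 mm behind the grasp point. The pads swing forward as they close: fully open they stand 13 mm farther back than shut.
Start: joints at [-1.244, 0.213, -0.034, 1.323, 0, 1.571], TCP at [160.501, -473.524, 253.306] pointing down, gripper open.
Joint ranges: [-2.98, 2.98], [-0.74, 1.72], [-1.14, 1.35], [-2.1, 2.04], [-1.57, 1.44], [-3.14, 3.14]. Speed limits (rad/s): [1.89, 1.89, 2.39, 2.57, 3.14, 3.14].

### API

Orientations are given as a rotation vector (axis times angle).
In Python, from plant import get_state, snapshot, camera_params, sign_off gives the robot as it stands.
- The arm moves only by the tool send_rows, never from a script. Its argument "series" is one flat list of numbers, 7 for each row, row after row: the closure, from -1 (fully open) to 1 (shut), then the shift along the tool's x, y, z in m, then the turn, a rotation vector about the tool's x, y, z in degrees. A call has exactly 10 rows; each row shifts and turns the commanded pose from where the row before left it, along the tool's axes as they then stand; what a row does not reach is not made up. A row lasts 1/8 s, in which the tool goes at most 62.5 mm and 10.7 degrees, less where a joint would pass 70% of its speed; a pose out of reach is approached as far as the arm can. A call is refused whole if a number of a shift passes 0.0625 or a number of a turn 10.7, either way. A call with a gripper value outside its range is refused whole. The fingers move at their own pace and stop on an object; "squeeze" is the grip in N (left out, the last holds). Time passes only in rows, so rows that do not move let the fingers close, or fill a call up. It gives the time, the measured TCP pose, the force, the opening and the grip force at its end, in the units of the state.
- get_state(): the state, without advancing time (a new reading comes with each control period).
- snapshot(name): name is "side" or "top" or "wrist"; returns the picture (384x512x3 uint8, blue, green, red); there is no depth.
- camera_params(name): a dict with "camera_matrix" (3x3 intrinsics, pixels), "extrinsics" (4x4, takes a point from camera to world coordinates). Camera axes: x right, y up, looking along -z (the intrinsics and any distortion apply to the point x, -y, -z); pixel columns grow to the right and rows downward; lengths in mm; the calibration is good to about 2 mm. The wrist camera is an equidistant fisheye: a pixel r from the principal point sees the ray r / f radians off the axis. A picture is of the moment at which its call begins: read the wrist's pose just before it. camera_params takes no time and is no camera call; for the wrist camera it gives the pose at the moment of the call.
- sign_off(): hands the job in; it is judged then, once.
The state is a dict: "time_s": time; "joints": joint angles; "dq": joint speeds; "joint_torque": joint torques, N m; "eef_pos": TCP position; "eef_rot": TCP orientation; "wrist_force": force on the tool from outside, world axes, zero at the start; "moment": the same for the moment, N m; "width": finger opening in mm; "grip_force": force on a finger pad.
Only numpy, scipy, OpenCV 4.12 (cv2) and the standard library are available. Lean on these libraries where they do the work, as an engineer would, in place of code of your own. Each camera call takes 0.05 s, during which the arm holds its last target. There are 200 camera calls.

## Working session

There is one attempt and no reset: what is moved stays moved. The work goes in short steps, Python scripts to look and compute and a tool call to move; the robot and the scene stay as the last step left them, time stands still between calls to the robot, and variables do not carry over. Pictures are saved under pics/ and viewed, at most 10 in all, crops included, and the job is handed in when it is done.

Besides the shell and the picture viewer there is one more tool, called by a JSON object that holds its "api" and its "payload". send_rows: Moves the arm, as the interface text tells. Its arguments: {"type":"object","properties":{"series":{"type":"array","items":{"type":"number"}},"squeeze":{"type":"number"}},"required":["series"]}

```bash
ls; mkdir -p pics; python3 - <<'E'
from plant import *
import cv2,numpy as np
for n in("top","side"):
    cv2.imwrite(f"pics/{n}0.png",cv2.resize(snapshot(n),(800,600)))
    p=camera_params(n);print(n,np.round(p["camera_matrix"],1).tolist(),np.round(p["extrinsics"],3).tolist(),[k for k in p])
print(get_state())
E
```

```text
pics
top [[414.1, 0.0, 245.9], [0.0, 414.1, 192.4], [0.0, 0.0, 1.0]] [[0.012, 0.993, -0.117, 417.679], [-1.0, 0.013, 0.008, -53.349], [0.01, 0.117, 0.993, 1066.336], [0.0, 0.0, 0.0, 1.0]] ['camera_matrix', 'extrinsics']
side [[491.4, 0.0, 252.4], [0.0, 491.4, 182.3], [0.0, 0.0, 1.0]] [[-0.95, 0.198, -0.242, 256.498], [-0.313, -0.614, 0.724, 733.623], [-0.006, 0.764, 0.645, 800.41], [0.0, 0.0, 0.0, 1.0]] ['camera_matrix', 'extrinsics']
{'time_s': 0.1, 'joints': array([-1.24398537e+00,  2.13301056e-01, -3.49539431e-02,  1.32353118e+00,
       -3.41217784e-06,  1.57080310e+00]), 'dq': array([ 0.00156888, -0.00010465,  0.00151298,  0.00152324, -0.00070407,
        0.00053965]), 'joint_torque': array([ 9.31449904e-04, -6.87248254e+01,  4.87803125e+01,  1.22808293e-02,
        1.11772856e-04, -1.70602732e-05]), 'eef_pos': array([ 160.4207357 , -473.26872975,  252.88542358]), 'eef_rot': array([-3.09878213e+00, -5.10902665e-01,  2.58155547e-04]), 'wrist_force': array([0.01137366, 0.32306352, 0.03895269]), 'moment': array([ 0.00549131,  0.03629592, -0.00888901]), 'grip_force': 0.0, 'width': 85.79265251845962}
```

View pics/top0.png

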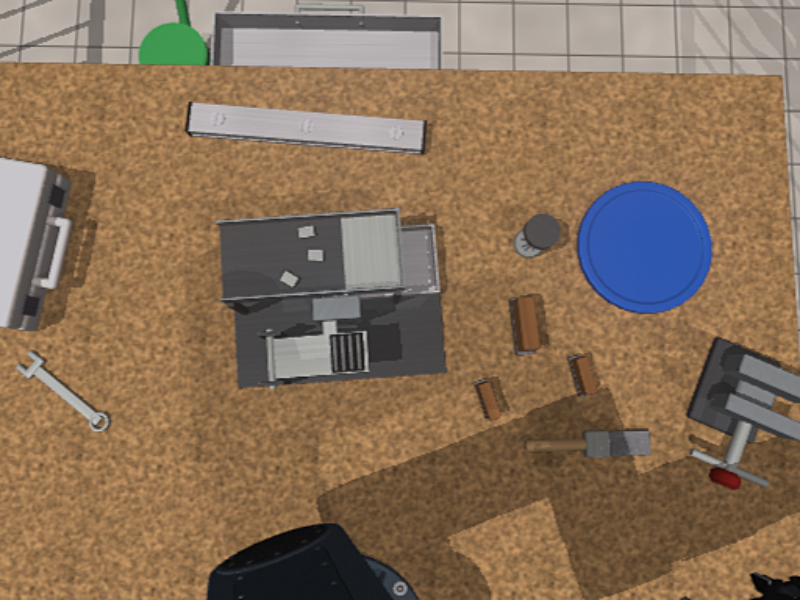

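View pics/side0.png

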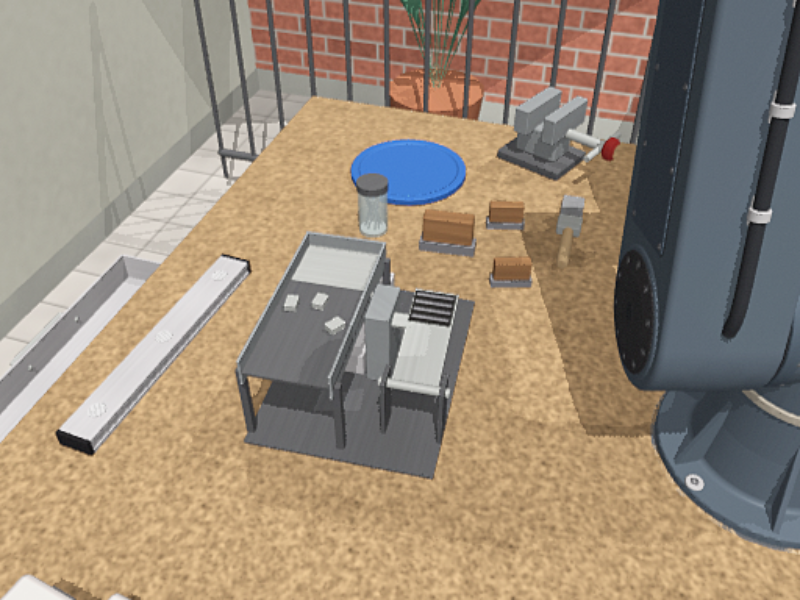

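The top view shows three scraper look-alikes: (527,323) is the largest, and (584,374) and (488,399) are smaller. The jar is at (535,235). The stand deck runs from x≈220 to 400, with the flap at its right end and the treadle pad at (348,352). The offcuts are at (306,231), (315,255) and (290,279).

```bash
cat > h.py <<'E'
from plant import *
import cv2,numpy as np
def ray(n,u,v,z):
    "pixel (native) -> world at height z"
    p=camera_params(n);K=p["camera_matrix"];E=p["extrinsics"]
    d=np.array([(u-K[0,2])/K[0,0],-(v-K[1,2])/K[1,1],-1.]);d=E[:3,:3]@d
    o=E[:3,3];return o+d*(z-o[2])/d[2]
def proj(n,P):
    p=camera_params(n);K=p["camera_matrix"];E=p["extrinsics"]
    c=E[:3,:3].T@(np.asarray(P,float)-E[:3,3]);return K[0,2]+K[0,0]*c[0]/-c[2],K[1,2]-K[1,1]*c[1]/-c[2]
E
python3 - <<'E'
from h import *
im=snapshot("top");cv2.imwrite("pics/crop.png",cv2.resize(im[120:280,135:395],None,fx=3,fy=3,interpolation=cv2.INTER_CUBIC))
E
```

```text
(no output)
```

View pics/crop.png

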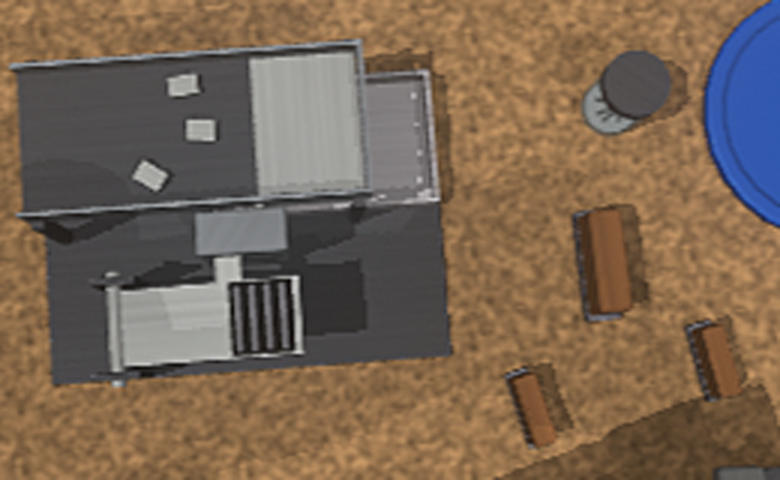

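The crop shows wall corners at (12,66), (361,42) and (20,215), and base corners at (54,384) and (452,354). The largest scraper's top corners are (587,210), (621,208), (632,310) and (598,314). The smaller ones at (714,360) and (533,408) are rejected. The jar's lid is at (636,84).

```bash
cat >> h.py <<'E'
def crop(x,y,z): return ray("top",135+(x+.5)/3-.5,120+(y+.5)/3-.5,z)
E
python3 - <<'E'
from h import *
S=np.array([[119,161],[119,-107],[1,161],[-125,170],[-125,-170],[60,-20]])
W=np.array([crop(12,66,145),crop(361,42,145),crop(20,215,145),crop(54,384,6),crop(452,354,6),crop(254,126,125)])[:,:2]
sc=S.mean(0);wc=W.mean(0);U,s,V=np.linalg.svd((S-sc).T@(W-wc));R=(U@V).T
t=wc-R@sc
print("stand",t,"yaw",np.arctan2(R[1,0],R[0,0]),"res",np.round(W-(S@R.T+t),1).tolist())
T=np.array([crop(*p,70) for p in[(587,210),(621,208),(632,310),(598,314)]])[:,:2]
print("scr",T.mean(0),T.round(1).tolist(), [np.linalg.norm(T[i]-T[i-1]) for i in range(4)],"dir",(T[0]+T[1]-T[2]-T[3]))
d=T[0]+T[1]-T[2]-T[3];print("ang",np.arctan2(d[1],d[0]))
print("jar",crop(636,84,99))
for p in[(183,85),(200,130),(151,175)]:
    print("off",R.T@(crop(*p,135)[:2]-t))
print("deck dir -y",-R[:,1], "start",R@[60,160]+t,"edge",R@[60,-20]+t,"pad",R@[-85,-17]+t)
E
```

```text
stand [536.53166935  14.58222858] yaw 0.08556551439460429 res [[-2.4, -1.6], [-3.0, 1.8], [1.8, -2.2], [1.1, -0.8], [1.2, 1.6], [1.2, 1.3]]
scr [ 503.78551987 -284.26882377] [[544.4, -266.6], [546.4, -294.2], [464.0, -301.8], [460.4, -274.4]] [np.float64(84.32302086616163), np.float64(27.694784779653702), np.float64(82.76265667167655), np.float64(27.612153624084794)] dir [166.37448221  15.39955535]
ang 0.09229662147714027
jar [ 642.3144502  -300.71671697   99.        ]
off [94.94868209 32.70197284]
off [59.18360566 21.9019545 ]
off [27.32331776 60.97810316]
deck dir -y [ 0.08546114 -0.9963415 ] start [582.63837691 179.12453778] edge [ 5.98021382e+02 -2.16932993e-01] pad [453.2954809   -9.61977406]
```

```bash
cat >> h.py <<'E'
from scipy.spatial.transform import Rotation as Ro
R0=np.array([536.5,14.6]);YAW=.0856
def st(x,y,z): c,s=np.cos(YAW),np.sin(YAW);return np.array([R0[0]+c*x-s*y,R0[1]+s*x+c*y,z])
def tost(P): c,s=np.cos(YAW),np.sin(YAW);d=np.asarray(P)[:2]-R0;return np.array([c*d[0]+s*d[1],-s*d[0]+c*d[1],P[2]])
def go(P,yaw=YAW,pos=None):
    "tool-axes turn (deg) then shift (mm, in the turned axes) to P with tool y along +-(yaw+90)"
    s=get_state();R=Ro.from_rotvec(s["eef_rot"]);pos=s["eef_pos"] if pos is None else pos
    best=None
    for k in(1,-1):
        y=k*np.array([-np.sin(yaw),np.cos(yaw),0]);z=np.array([0,0,-1.]);x=np.cross(y,z)
        G=Ro.from_matrix(np.c_[x,y,z]);r=np.degrees((R.inv()*G).as_rotvec())
        if best is None or np.linalg.norm(r)<np.linalg.norm(best[0]): best=(r,G)
    r,G=best;d=G.inv().apply(np.asarray(P)-pos)
    print("t",round(s["time_s"],2),"pos",s["eef_pos"].round(1),"turn",r.round(2),"shift",d.round(1),"F",s["wrist_force"].round(1),"w",round(s["width"],1));return G
E
python3 - <<'E'
from h import *
G=go([503.8,-284.3,150],.092);print(G.as_matrix().round(3)); print(get_state()["joints"])
E
```

```text
t 0.15 pos [ 160.4 -473.3  253. ] turn [-0.05  0.   13.45] shift [ 359.3 -156.7  103. ] F [-1.  -0.6 -0.2] w 85.2
[[ 0.996  0.092  0.   ]
 [ 0.092 -0.996  0.   ]
 [ 0.     0.    -1.   ]]
[-1.24402318e+00  2.13201152e-01 -3.48737594e-02  1.32351613e+00
  2.59927365e-05  1.57079255e+00]
```

{"api": "send_rows", "payload": {"series": [-1, 0, 0, 0, 0, 0, 6.7, -1, 0, 0, 0, 0, 0, 6.7, -1, 0.045, -0.0196, 0.01, 0, 0, 0, -1, 0.045, -0.0196, 0.01, 0, 0, 0, -1, 0.045, -0.0196, 0.01, 0, 0, 0, -1, 0.045, -0.0196, 0.01, 0, 0, 0, -1, 0.045, -0.0196, 0.01, 0, 0, 0, -1, 0.045, -0.0196, 0.01, 0, 0, 0, -1, 0.045, -0.0196, 0.01, 0, 0, 0, -1, 0.044, -0.0196, 0.01, 0, 0, 0], "squeeze": 60}}

```text
time_s: 1.4
eef_pos: [504.6, -283.0, 172.8]
eef_rot: [-3.138, -0.146, 0.001]
wrist_force: [-0.5, -0.1, 0.0]
width: 85.1
grip_force: 0.0
```

```bash
python3 - <<'E'
from h import *
go([503.8,-284.3,66],.092)
p=camera_params("wrist");print(p)
cv2.imwrite("pics/w1.png",cv2.resize(snapshot("wrist"),(768,576)))
E
```

```text
t 1.4 pos [ 504.6 -283.   172.8] turn [-0.01  0.02  0.06] shift [ -1.    1.2 106.8] F [-0.5 -0.1  0. ] w 85.1
{'camera_matrix': array([[297.31863964,   0.        , 253.527829  ],
       [  0.        , 297.31863964, 197.91684938],
       [  0.        ,   0.        ,   1.        ]]), 'extrinsics': array([[ 9.30592954e-02,  9.53866809e-01,  2.85443651e-01,
         5.77332621e+02],
       [-9.95660558e-01,  8.91947280e-02,  2.65396668e-02,
        -2.75323259e+02],
       [-1.44761537e-04, -2.86674748e-01,  9.58027958e-01,
         2.93309212e+02],
       [ 0.00000000e+00,  0.00000000e+00,  0.00000000e+00,
         1.00000000e+00]])}
```

View pics/w1.png

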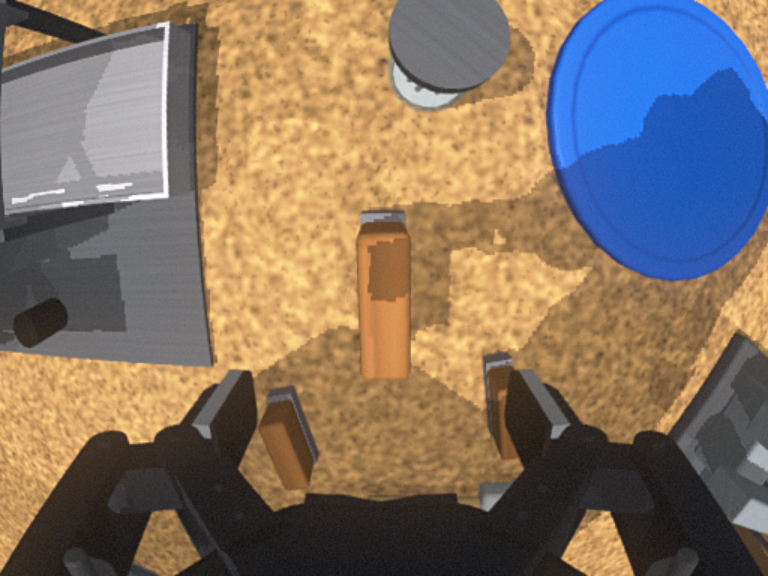

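```bash
cat >> h.py <<'E'
def wr(u,v,z,s=1.5):
    p=camera_params("wrist");K=p["camera_matrix"];E=p["extrinsics"]
    a=np.array([((u+.5)/s-.5-K[0,2])/K[0,0],((v+.5)/s-.5-K[1,2])/K[1,1]]);r=np.hypot(*a)
    d=np.array([a[0]/r*np.sin(r),-a[1]/r*np.sin(r),-np.cos(r)]);d=E[:3,:3]@d
    o=E[:3,3];return o+d*(z-o[2])/d[2]
E
python3 - <<'E'
from h import *
T=np.array([wr(*p,70) for p in[(357,233),(411,230),(409,378),(362,378)]]);print(T.round(1),T.mean(0))
d=T[0]+T[1]-T[2]-T[3];print(np.arctan2(d[1],d[0]))
print("small tops",crop(720,360,45),crop(535,408,45))
E
```

```text
[[ 547.1 -263.4   70. ]
 [ 551.2 -290.2   70. ]
 [ 469.7 -298.6   70. ]
 [ 467.2 -272.6   70. ]] [ 508.77850429 -281.16098544   70.        ]
0.10847165447038619
small tops [ 425.09083315 -379.64845803   45.        ] [ 384.45158244 -227.54409886   45.        ]
```

The largest scraper sits centred between the open fingers, with its top at (357..411, 230..378). I'll descend and grip it.

{"api": "send_rows", "payload": {"series": [-1, 0.0015, 0, 0.03, 0, 0, 0, -1, 0, 0, 0.03, 0, 0, 0, -1, 0, 0, 0.027, 0, 0, 0, -1, 0, 0, 0.02, 0, 0, 0, -1, 0, 0, 0, 0, 0, 0, 1, 0, 0, 0, 0, 0, 0, 1, 0, 0, 0, 0, 0, 0, 1, 0, 0, 0, 0, 0, 0, 1, 0, 0, 0, 0, 0, 0, 1, 0, 0, 0, 0, 0, 0], "squeeze": 60}}

```text
time_s: 2.7
eef_pos: [505.2, -284.1, 67.0]
eef_rot: [3.138, 0.146, 0.001]
wrist_force: [-1.1, 0.7, 6.0]
width: 26.9
grip_force: 58.9
```

```bash
python3 - <<'E'
from h import *
s=get_state();print(s["width"],s["grip_force"])
go(st(60,130,260)); print(st(60,130,0))
E
```

```text
26.90935344934498 58.94347429275513
t 2.7 pos [ 505.2 -284.1   67. ] turn [ 0.03 -0.05  0.42] shift [ 116.8 -425.  -193. ] F [-1.1  0.7  6. ] w 26.9
[585.16589823 149.25374243   0.        ]
```

{"api": "send_rows", "payload": {"series": [1, 0, 0, -0.03, 0, 0, 0.4, 1, 0, 0, -0.05, 0, 0, 0, 1, 0, 0, -0.05, 0, 0, 0, 1, 0, -0.03, -0.045, 0, 0, 0, 1, 0.019, -0.055, 0, 0, 0, 0, 1, 0.019, -0.055, 0, 0, 0, 0, 1, 0.019, -0.055, 0, 0, 0, 0, 1, 0.019, -0.055, 0, 0, 0, 0, 1, 0.019, -0.055, 0, 0, 0, 0, 1, 0.019, -0.055, 0, 0, 0, 0]}}

```text
time_s: 3.95
eef_pos: [589.3, 71.7, 241.6]
eef_rot: [-3.123, -0.179, 0.001]
wrist_force: [0.8, -0.3, -1.5]
width: 27.0
grip_force: 59.7
```

```bash
python3 - <<'E'
from h import *
go(st(59,130,212))
E
```

```text
t 3.95 pos [589.3  71.7 241.6] turn [-0.75  0.    1.65] shift [  1.5 -77.6  29.6] F [ 0.8 -0.3 -1.5] w 27.0
```

{"api": "send_rows", "payload": {"series": [1, 0, -0.026, 0, 0, 0, 0, 1, 0, -0.026, 0, 0, 0, 0, 1, 0, -0.02, 0, 0, 0, 0, 1, 0, -0.005, 0, 0, 0, 0, 1, 0, 0, 0, 0, 0, 0, 1, 0, 0, 0, 0, 0, 0, 1, 0, 0, 0, 0, 0, 0, 1, 0, 0, 0, 0, 0, 0, 1, 0, 0, 0, 0, 0, 0, 1, 0, 0, 0, 0, 0, 0]}}

```text
time_s: 5.2
eef_pos: [584.3, 111.1, 243.0]
eef_rot: [-3.089, -0.261, 0.006]
wrist_force: [-0.8, -1.3, -2.2]
width: 26.8
grip_force: 59.6
```

```bash
python3 - <<'E'
from h import *
go(st(59,130,212))
a=snapshot("wrist");b=snapshot("side");t=snapshot("top")
cv2.imwrite("pics/w2.png",np.hstack([cv2.resize(a,(400,300)),cv2.resize(t[80:272,120:376],(400,300),interpolation=2)])) 
cv2.imwrite("pics/w2.png",np.vstack([cv2.imread("pics/w2.png"),np.hstack([cv2.resize(b[120:312,130:386],(400,300),interpolation=2),cv2.resize(a[60:252,130:386],(400,300),interpolation=2)])]))
E
```

```text
t 5.2 pos [584.3 111.1 243. ] turn [-2.36  0.12  4.75] shift [  3.1 -37.9  31. ] F [-0.8 -1.3 -2.2] w 26.8
```

View pics/w2.png

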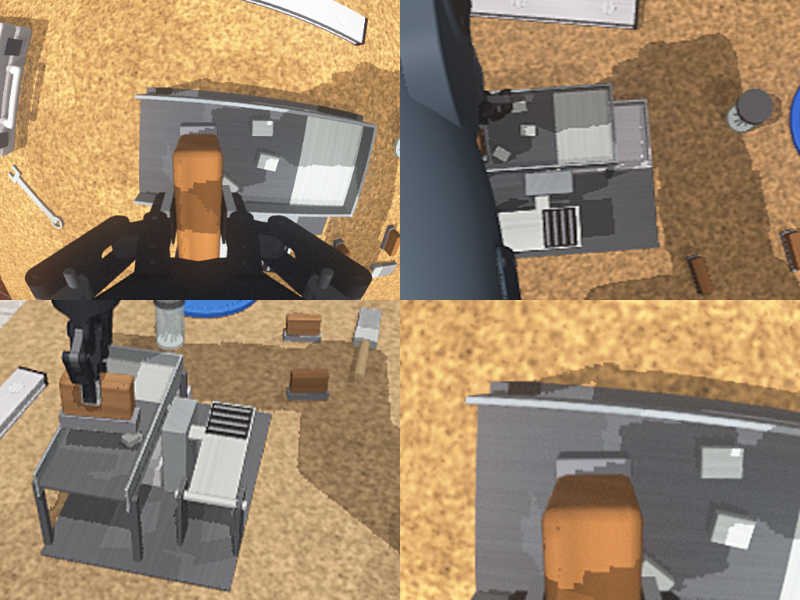

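```bash
python3 - <<'E'
from h import *
s=get_state();print(s["joints"].round(3),s["dq"].round(3),s["joint_torque"].round(1),s["moment"].round(2))
G=go(st(59,130,212));R=Ro.from_rotvec(s["eef_rot"]);print(R.as_matrix().round(3))
E
```

```text
[0.168 0.416 0.219 1.374 0.041 3.141] [-0.     0.001  0.    -0.001  0.001  0.001] [ -0.  -87.8  49.5   0.    0.2   0. ] [ 0.01  0.   -0.01]
t 5.35 pos [584.3 111.1 243. ] turn [-2.36  0.12  4.75] shift [  3.1 -37.9  31. ] F [ 0.2  0.  -0.7] w 27.1
[[ 0.986  0.168 -0.007]
 [ 0.168 -0.985  0.041]
 [-0.    -0.041 -0.999]]
```

Joint 6 is at its limit of 3.14. A half turn back (negative about tool z) gives the same grasp, since the block's long faces are alike. I'm still clear above the stand, so I'll turn here.

{"api": "send_rows", "payload": {"series": [1, 0, 0, 0, 0, 0, -10, 1, 0, 0, 0, 0, 0, -10, 1, 0, 0, 0, 0, 0, -10, 1, 0, 0, 0, 0, 0, -10, 1, 0, 0, 0, 0, 0, -10, 1, 0, 0, 0, 0, 0, -10, 1, 0, 0, 0, 0, 0, -10, 1, 0, 0, 0, 0, 0, -10, 1, 0, 0, 0, 0, 0, -10, 1, 0, 0, 0, 0, 0, -10]}}

```text
time_s: 6.6
eef_pos: [584.3, 111.1, 243.1]
eef_rot: [-1.785, -2.549, -0.045]
wrist_force: [-0.1, -0.6, -1.7]
width: 27.2
grip_force: 59.5
```

{"api": "send_rows", "payload": {"series": [1, 0, 0, 0, 0, 0, -10, 1, 0, 0, 0, 0, 0, -10, 1, 0, 0, 0, 0, 0, -10, 1, 0, 0, 0, 0, 0, -10, 1, 0, 0, 0, 0, 0, -10, 1, 0, 0, 0, 0, 0, -10, 1, 0, 0, 0, 0, 0, -9, 1, 0, 0, 0, 0, 0, 0, 1, 0, 0, 0, 0, 0, 0, 1, 0, 0, 0, 0, 0, 0]}}

```text
time_s: 7.85
eef_pos: [584.3, 111.1, 243.1]
eef_rot: [-0.04, -3.133, -0.064]
wrist_force: [-0.6, 0.8, -0.8]
width: 26.9
grip_force: 59.6
```

```bash
python3 - <<'E'
from h import *
print(get_state()["joints"].round(3));go(st(59,130,212))
E
```

```text
[0.168 0.416 0.219 1.374 0.041 0.193]
t 7.85 pos [584.3 111.1 243.1] turn [ 2.34 -0.34 -6.37] shift [-3.1 38.  31.1] F [-0.6  0.8 -0.8] w 26.9
```

{"api": "send_rows", "payload": {"series": [1, 0, 0, 0, 2.34, -0.34, -6.37, 1, -0.0045, 0.019, 0, 0, 0, 0, 1, 0, 0.019, 0, 0, 0, 0, 1, 0, 0, 0, 0, 0, 0, 1, 0, 0, 0, 0, 0, 0, 1, 0, 0, 0, 0, 0, 0, 1, 0, 0, 0, 0, 0, 0, 1, 0, 0, 0, 0, 0, 0, 1, 0, 0, 0, 0, 0, 0, 1, 0, 0, 0, 0, 0, 0]}}

```text
time_s: 9.1
eef_pos: [585.4, 149.3, 243.0]
eef_rot: [0.138, -3.138, -0.0]
wrist_force: [-0.5, -0.5, -1.5]
width: 26.9
grip_force: 59.6
```

```bash
python3 - <<'E'
from h import *
print(get_state()["joints"].round(3));go(st(60.5,130,212))
p=camera_params("wrist");print(tost(p["extrinsics"][:3,3]).round(1))
a=snapshot("wrist");cv2.imwrite("pics/w3.png",cv2.resize(a,(768,576)))
E
```

```text
[0.25  0.437 0.251 1.385 0.    0.162]
t 9.1 pos [585.4 149.3 243. ] turn [ 0.   -0.01  0.11] shift [-0.2  0.  31. ] F [-0.5 -0.5 -1.5] w 26.9
[-12.6 130.8 363.6]
```

View pics/w3.png

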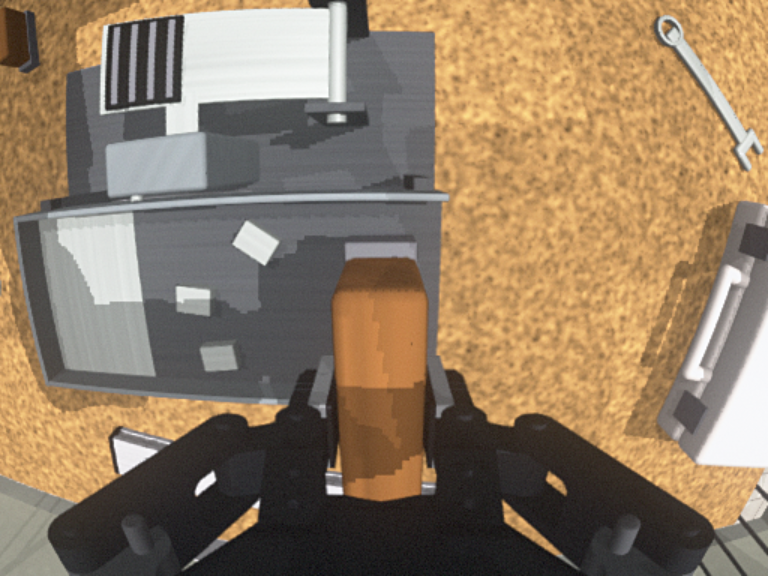

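```bash
python3 - <<'E'
from h import *
f=lambda u,v,z:tost(wr(u,v,z)).round(1)
print("wall top inner",f(380,203,145),"outer",f(380,194,145),"wall end",f(446,195,145),f(446,203,145))
print("foot end top",f(345,243,196),f(414,243,196),"bottom?",f(345,243,176))
print("grip end",f(335,296,246),f(427,296,246), f(347,259,246),f(415,259,246))
print("flap corner",f(156,376,125),f(133,215,125),"end wall",f(17,222,145),f(46,384,145))
E
```

```text
wall top inner [  4.9 130.6 145. ] outer [  0.4 130.6 145. ] wall end [  0.5 162.9 145. ] [  4.5 163.  145. ]
foot end top [ 16.1 117.3 196. ] [ 16.  143.6 196. ] bottom? [ 19.5 115.7 176. ]
grip end [ 22.3 118.3 246. ] [ 22.3 143.7 246. ] [ 11.9 121.8 246. ] [ 11.9 140.2 246. ]
flap corner [113.2 -16.4 125. ] [  8.1 -16.4 125. ] end wall [  3.7 -99.3 145. ] [ 116.7 -102.4  145. ]
```

The stand fit agrees with this view: the wall's inner edge reads 4.9 against 5. The foot's end at row 243 reads stand x 16 against 13 when centred, so I'll shift 3 mm and lower into the channel.

{"api": "send_rows", "payload": {"series": [1, 0.003, 0, 0.005, 0, 0, 0, 1, 0, 0, 0.01, 0, 0, 0, 1, 0, 0, 0.01, 0, 0, 0, 1, 0, 0, 0.01, 0, 0, 0, 1, 0, 0, 0.008, 0, 0, 0, 1, 0, 0, 0.004, 0, 0, 0, 1, 0, 0, 0.001, 0, 0, 0, 1, 0, 0, 0, 0, 0, 0, 1, 0, 0, 0, 0, 0, 0, 1, 0, 0, 0, 0, 0, 0]}}

```text
time_s: 10.4
eef_pos: [582.6, 149.1, 195.3]
eef_rot: [-0.138, 3.138, 0.0]
wrist_force: [-1.1, -0.1, -2.4]
width: 27.1
grip_force: 59.6
```

```bash
python3 - <<'E'
from h import *
s=get_state();print(tost(s["eef_pos"]));go(st(57.5,-10,195))
E
```

```text
[ 57.40976699 130.08040091 195.25863123]
t 10.4 pos [582.6 149.1 195.3] turn [0.   0.02 0.12] shift [-1.000e-01 -1.401e+02  3.000e-01] F [-1.1 -0.1 -2.4] w 27.1
```

{"api": "send_rows", "payload": {"series": [1, 0, 0, 0.002, 0, 0, 0, 1, 0, 0, 0, 0, 0, 0, 1, 0, -0.007, 0, 0, 0, 0, 1, 0, -0.007, 0, 0, 0, 0, 1, 0, -0.007, 0, 0, 0, 0, 1, 0, -0.007, 0, 0, 0, 0, 1, 0, -0.007, 0, 0, 0, 0, 1, 0, -0.007, 0, 0, 0, 0, 1, 0, -0.007, 0, 0, 0, 0, 1, 0, -0.007, 0, 0, 0, 0]}}

```text
time_s: 11.65
eef_pos: [587.4, 92.9, 193.1]
eef_rot: [-0.138, 3.139, 0.0]
wrist_force: [0.1, 0.7, -1.6]
width: 27.1
grip_force: 59.6
```

{"api": "send_rows", "payload": {"series": [1, 0, -0.007, 0, 0, 0, 0, 1, 0, -0.007, 0, 0, 0, 0, 1, 0, -0.007, 0, 0, 0, 0, 1, 0, -0.007, 0, 0, 0, 0, 1, 0, -0.006, 0, 0, 0, 0, 1, 0, -0.006, 0, 0, 0, 0, 1, 0, -0.006, 0, 0, 0, 0, 1, 0, -0.006, 0, 0, 0, 0, 1, 0, -0.006, 0, 0, 0, 0, 1, 0, -0.006, 0, 0, 0, 0]}}

```text
time_s: 12.9
eef_pos: [593.0, 29.2, 193.1]
eef_rot: [0.138, -3.139, -0.0]
wrist_force: [-0.2, -0.1, -1.4]
width: 27.1
grip_force: 59.6
```

{"api": "send_rows", "payload": {"series": [1, 0, -0.005, 0, 0, 0, 0, 1, 0, -0.005, 0, 0, 0, 0, 1, 0, -0.005, 0, 0, 0, 0, 1, 0, -0.003, 0, 0, 0, 0, 1, 0, -0.002, 0, 0, 0, 0, 1, 0, 0, 0, 0, 0, 0, 1, 0, 0, 0, 0, 0, 0, 1, 0, 0, 0, 0, 0, 0, 1, 0, 0, 0, 0, 0, 0, 1, 0, 0, 0, 0, 0, 0]}}

```text
time_s: 14.15
eef_pos: [594.7, 9.7, 193.0]
eef_rot: [0.138, -3.139, -0.0]
wrist_force: [0.2, -0.0, -1.4]
width: 26.8
grip_force: 59.6
```

```bash
python3 - <<'E'
from h import *
s=get_state();print(tost(s["eef_pos"]));go(st(57.5,30,255))
a=snapshot("wrist");t=snapshot("top")
cv2.imwrite("pics/w4.png",np.hstack([cv2.resize(a,(400,300)),cv2.resize(t[110:218,190:334],(400,300),interpolation=2)]))
E
```

```text
[ 57.59842041  -9.88699435 193.04958466]
t 14.15 pos [594.7   9.7 193. ] turn [ 0.   -0.    0.12] shift [  0.1  39.9 -62. ] F [ 0.2 -0.  -1.4] w 26.8
```

View pics/w4.png

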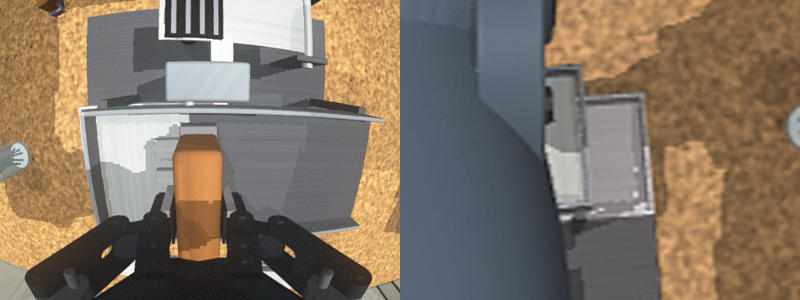

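The wrist view shows the block just over the hinge line, with offcuts ahead of it around (165,150). I'll push 3 mm more, back off and lift.

{"api": "send_rows", "payload": {"series": [1, 0, -0.003, 0, 0, 0, 0, 1, 0, 0, 0, 0, 0, 0, 1, 0, 0, 0, 0, 0, 0, 1, 0, 0.007, 0, 0, 0, 0, 1, 0, 0.02, 0, 0, 0, 0, 1, 0, 0.013, -0.01, 0, 0, 0, 1, 0, 0, -0.03, 0, 0, 0, 1, 0, 0, -0.03, 0, 0, 0, 1, 0, 0, 0, 0, 0, 0, 1, 0, 0, 0, 0, 0, 0]}}

```text
time_s: 15.5
eef_pos: [591.3, 47.0, 262.6]
eef_rot: [0.139, -3.138, -0.0]
wrist_force: [0.1, -0.3, -1.4]
width: 27.0
grip_force: 59.8
```

```bash
python3 - <<'E'
from h import *
s=get_state();print(s["joints"].round(2),tost(s["eef_pos"]));go([504,-284,263],.092)
a=snapshot("wrist")
cv2.imwrite("pics/w5.png",cv2.resize(a[60:320,60:400],None,fx=2.2,fy=2.2,interpolation=2))
E
```

```text
[ 0.08  0.41  0.26  1.42  0.   -0.01] [ 57.41694256  27.63652084 262.62646225]
t 15.5 pos [591.3  47.  262.6] turn [ 0.   -0.02 -0.21] shift [ 117.4 -321.6   -0.4] F [ 0.1 -0.3 -1.4] w 27.0
```

View pics/w5.png

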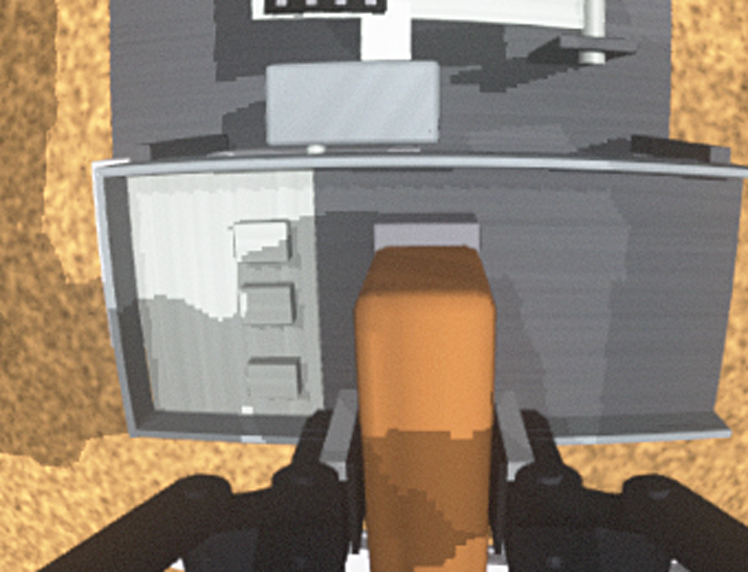

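All three offcuts lie fully on the flap at (262,241), (270,302) and (273,378), left of the hinge line at x≈315. I'll carry the block back.

{"api": "send_rows", "payload": {"series": [1, 0, -0.02, 0, 0, 0, -0.2, 1, 0.015, -0.043, 0, 0, 0, 0, 1, 0.015, -0.043, 0, 0, 0, 0, 1, 0.015, -0.043, 0, 0, 0, 0, 1, 0.015, -0.043, 0, 0, 0, 0, 1, 0.015, -0.043, 0, 0, 0, 0, 1, 0.015, -0.043, 0, 0, 0, 0, 1, 0.015, -0.03, 0, 0, 0, 0, 1, 0.012, -0.013, 0, 0, 0, 0, 1, 0, 0, 0, 0, 0, 0]}}

```text
time_s: 16.8
eef_pos: [503.2, -284.6, 262.7]
eef_rot: [0.14, -3.138, -0.001]
wrist_force: [0.5, 0.5, -1.6]
width: 26.9
grip_force: 59.7
```

```bash
python3 - <<'E'
from h import *
s=get_state();print(s["joints"].round(2));go([504,-284,67],.092)
E
```

```text
[-0.51  0.38  0.21  1.41  0.   -0.6 ]
t 16.8 pos [ 503.2 -284.6  262.7] turn [ 0.02 -0.03 -0.14] shift [ -0.8   0.6 195.7] F [ 0.5  0.5 -1.6] w 26.9
```

{"api": "send_rows", "payload": {"series": [1, 0, 0, 0.04, 0, 0, 0, 1, 0, 0, 0.04, 0, 0, 0, 1, 0, 0, 0.04, 0, 0, 0, 1, 0, 0, 0.035, 0, 0, 0, 1, 0, 0, 0.02, 0, 0, 0, 1, 0, 0, 0.01, 0, 0, 0, 1, 0, 0, 0.005, 0, 0, 0, 1, 0, 0, 0.003, 0, 0, 0, 1, 0, 0, 0, 0, 0, 0, 1, 0, 0, 0, 0, 0, 0]}}

```text
time_s: 18.05
eef_pos: [504.4, -284.0, 70.5]
eef_rot: [-0.143, 3.138, -0.001]
wrist_force: [0.1, 0.1, -0.9]
width: 26.7
grip_force: 59.7
```

{"api": "send_rows", "payload": {"series": [1, 0, 0, 0.002, 0, 0, 0, 1, 0, 0, 0.001, 0, 0, 0, 1, 0, 0, 0.0005, 0, 0, 0, 1, 0, 0, 0, 0, 0, 0, 1, 0, 0, 0, 0, 0, 0, 1, 0, 0, 0, 0, 0, 0, 1, 0, 0, 0, 0, 0, 0, 1, 0, 0, 0, 0, 0, 0, 1, 0, 0, 0, 0, 0, 0, 1, 0, 0, 0, 0, 0, 0]}}

```text
time_s: 19.3
eef_pos: [504.2, -283.9, 67.1]
eef_rot: [-0.143, 3.138, -0.0]
wrist_force: [-2.3, 2.3, 8.2]
width: 26.9
grip_force: 60.9
```

Contact at 8 N, so the block stands on the bench. I'll release it and rise.

{"api": "send_rows", "payload": {"series": [-1, 0, 0, 0, 0, 0, 0, -1, 0, 0, 0, 0, 0, 0, -1, 0, 0, 0, 0, 0, 0, -1, 0, 0, 0, 0, 0, 0, -1, 0, 0, 0, 0, 0, 0, -1, 0, 0, 0, 0, 0, 0, -1, 0, 0, -0.02, 0, 0, 0, -1, 0, 0, -0.04, 0, 0, 0, -1, 0, 0, -0.05, 0, 0, 0, -1, 0, 0, -0.03, 0, 0, 0]}}

```text
time_s: 20.55
eef_pos: [504.6, -284.1, 209.1]
eef_rot: [-0.143, 3.136, -0.002]
wrist_force: [0.0, 0.1, 0.7]
width: 85.6
grip_force: 0.0
```

```bash
python3 - <<'E'
from h import *
s=get_state();print(s["joints"].round(2));go(st(-88,-19,200))
a=snapshot("wrist");cv2.imwrite("pics/w6.png",cv2.resize(a,(640,480)))
E
```

```text
[-0.51  0.39  0.09  1.27 -0.   -0.6 ]
t 20.55 pos [ 504.6 -284.1  209.1] turn [-0.08  0.11  0.32] shift [ 30.6 275.9   9.1] F [0.  0.1 0.7] w 85.6
```

View pics/w6.png

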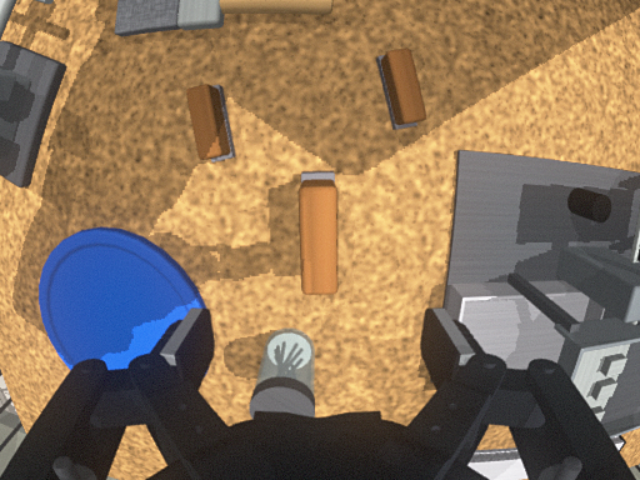

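The block stands upright at (318,235), the jar is untouched at (288,370), and the offcuts are still on the flap. Next I'll shut the fingers and go above the treadle pad.

{"api": "send_rows", "payload": {"series": [1, 0, 0, 0, 0, 0, 0.3, 1, 0.004, 0.035, 0, 0, 0, 0, 1, 0.004, 0.035, 0, 0, 0, 0, 1, 0.004, 0.035, 0, 0, 0, 0, 1, 0.004, 0.035, 0, 0, 0, 0, 1, 0.004, 0.035, 0, 0, 0, 0, 1, 0.004, 0.035, 0, 0, 0, 0, 1, 0.004, 0.035, 0, 0, 0, 0, 1, 0.0025, 0.034, 0, 0, 0, 0, 1, 0, 0, 0, 0, 0, 0], "squeeze": 30}}

```text
time_s: 21.85
eef_pos: [448.9, -6.9, 205.5]
eef_rot: [0.139, -3.137, -0.001]
wrist_force: [-0.2, -0.0, 0.3]
width: 0.1
grip_force: 0.0
```

```bash
python3 - <<'E'
from h import *
s=get_state();print(s["joints"].round(2),tost(s["eef_pos"]));go(st(-88,-15,145))
E
```

```text
[-0.02  0.13 -0.26  1.19  0.   -0.1 ] [-89.14360492 -13.92427262 205.5409789 ]
t 21.85 pos [448.9  -6.9 205.5] turn [ 0.03 -0.1   0.16] shift [-1.1 -1.1 60.5] F [-0.2 -0.   0.3] w 0.1
```

{"api": "send_rows", "payload": {"series": [1, 0, 0, 0.025, 0, 0, 0, 1, 0, 0, 0.025, 0, 0, 0, 1, 0, 0, 0.008, 0, 0, 0, 1, 0, 0, 0.008, 0, 0, 0, 1, 0, 0, 0.008, 0, 0, 0, 1, 0, 0, 0.008, 0, 0, 0, 1, 0, 0, 0.008, 0, 0, 0, 1, 0, 0, 0.008, 0, 0, 0, 1, 0, 0, 0.008, 0, 0, 0, 1, 0, 0, 0, 0, 0, 0]}}

```text
time_s: 23.1
eef_pos: [450.6, -8.8, 100.8]
eef_rot: [-0.135, 3.137, -0.001]
wrist_force: [-0.2, -4.1, 10.8]
width: -0.1
grip_force: 5.3
```

{"api": "send_rows", "payload": {"series": [1, 0, 0, 0.004, 0, 0, 0, 1, 0, 0, 0.004, 0, 0, 0, 1, 0, 0, 0.003, 0, 0, 0, 1, 0, 0, 0.002, 0, 0, 0, 1, 0, 0, 0.0015, 0, 0, 0, 1, 0, 0, 0, 0, 0, 0, 1, 0, 0, 0, 0, 0, 0, 1, 0, 0, 0, 0, 0, 0, 1, 0, 0, 0, 0, 0, 0, 1, 0, 0, 0, 0, 0, 0]}}

```text
time_s: 24.35
eef_pos: [450.6, -7.8, 87.3]
eef_rot: [-0.136, 3.136, 0.002]
wrist_force: [-7.4, 6.0, 27.1]
width: 0.1
grip_force: 12.1
```

27 N is well above the spring's 13 N, so the treadle is on its stop and has been held there. I'll let it up smoothly.

{"api": "send_rows", "payload": {"series": [1, 0, 0, 0, 0, 0, 0, 1, 0, 0, 0, 0, 0, 0, 1, 0, 0, -0.006, 0, 0, 0, 1, 0, 0, -0.01, 0, 0, 0, 1, 0, 0, -0.012, 0, 0, 0, 1, 0, 0, -0.012, 0, 0, 0, 1, 0, 0, -0.012, 0, 0, 0, 1, 0, 0, -0.02, 0, 0, 0, 1, 0, 0, -0.035, 0, 0, 0, 1, 0, 0, -0.035, 0, 0, 0]}}

```text
time_s: 25.6
eef_pos: [449.5, -8.6, 229.1]
eef_rot: [0.135, -3.138, 0.0]
wrist_force: [1.4, -0.1, -0.4]
width: 0.2
grip_force: 0.0
```

{"api": "send_rows", "payload": {"series": [1, 0, 0, -0.03, 0, 0, 0, 1, 0.01, -0.05, 0, 0, 0, 0, 1, 0.01, -0.05, 0, 0, 0, 0, 1, 0.01, -0.05, 0, 0, 0, 0, 1, 0.01, -0.05, 0, 0, 0, 0, 1, 0.01, -0.05, 0, 0, 0, 0, 1, 0, -0.03, 0, 0, 0, 0, 1, 0, 0, 0, 0, 0, 0, 1, 0, 0, 0, 0, 0, 0, 1, 0, 0, 0, 0, 0, 0]}}

```text
time_s: 26.85
eef_pos: [424.1, -291.0, 258.2]
eef_rot: [0.137, -3.139, -0.0]
wrist_force: [0.1, 0.3, -0.1]
width: -0.5
grip_force: 0.0
```

```bash
python3 - <<'E'
from h import *
go(st(-88,-15,145))
a=snapshot("wrist");b=snapshot("side");t=snapshot("top")
r=lambda i:cv2.resize(i,(400,300),interpolation=2)
cv2.imwrite("pics/end.png",np.vstack([np.hstack([r(a),r(t[110:260,130:330])]),np.hstack([r(b[100:292,140:396]),r(b[150:234,170:282])])]))
E
```

```text
t 26.85 pos [ 424.1 -291.   258.2] turn [ 0.   -0.    0.08] shift [-50.1 279.8 113.2] F [ 0.1  0.3 -0.1] w -0.5
```

View pics/end.png

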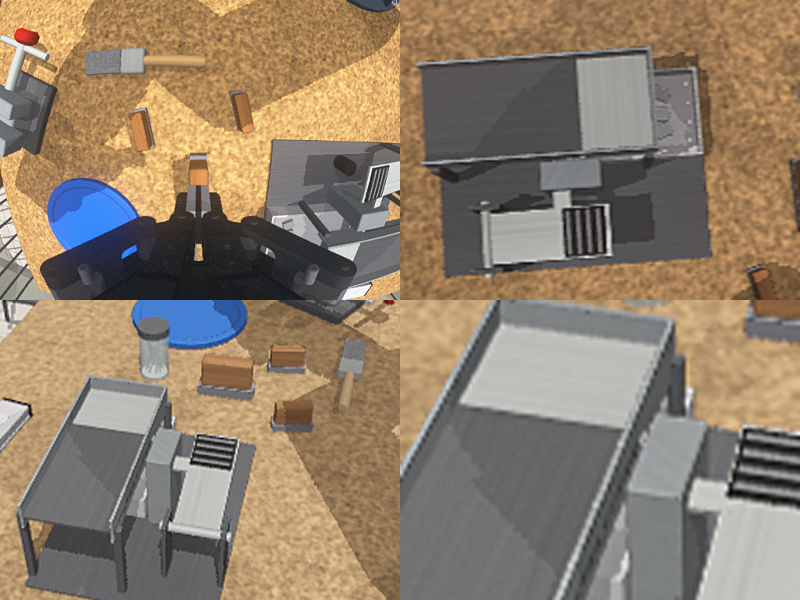

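The flap is empty and flush. The offcuts show in the tray at about (665,105) in the top view, the treadle is up, the scraper is upright and the jar is in place.

```bash
python3 -c "
from plant import *
print(sign_off())"
```

```text
the job is handed in; nothing more can be done
None
```

The job is done and handed in at about 27 s: all three offcuts were pushed onto the flap and dropped into the tray, the scraper stands upright back on the bench, the treadle is fully up, and the jar was left where it stood.

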